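# Open the draughts jar with its pegs in

## Task

The lid of the draughts jar is screwed on tight, so first stop the jar from turning: drop the two wooden pegs, one after the other, fully home into the two bores of the wooden stand, one in each. Then unscrew the lid anticlockwise against the pegs, stop turning once its lugs are clear, well before the hard stop, and only then lift it straight up and finish while still holding it, level and clear of the jar, just above the mouth. The jar stays standing in its stand, the pegs stay in their bores, and the dice cup, bell, bowl and loose draught are left alone.

Things in the scene. Friction and masses are not known exactly. Their poses are not given: they have to be found in the camera images.
- stand: Fixed pale wooden block on the ledge, 130 (its x) x 210 (its y) x 26 mm high, origin at the centre of its underside. A round well 75 mm wide and 18 mm deep in the middle holds the jar's foot; two bores 23 mm wide and 18 mm deep lie at (-28, +76) and (+28, -76) mm in its x, y.
- stand_hole1 (a point): Centre of the mouth of the bore at (-28, +76) mm on the stand, at the stand's top face, 26 mm above the ledge.
- stand_hole2 (a point): Centre of the mouth of the bore at (+28, -76) mm on the stand, at the stand's top face, 26 mm above the ledge.
- peg_a: Loose wooden peg like a chess pawn, 80 mm tall, standing upright on the ledge: round shank 20 mm wide with chamfered foot, collar 26 mm wide at height 54 to 58 mm, head 24 mm wide from 58 to 80 mm. Origin at the centre of its foot, z up along it. 30 g. Fits either bore; alike with peg_b.
- peg_b: The second peg, same as peg_a; it too stands upright on the ledge.
- jar: Loose clear plastic jar, 450 g, wooden draughts inside; origin at the centre of its foot, z up. It stands in the stand's well, foot 8 mm above the ledge, axes within 0.05 rad of the stand's. Body 72 mm wide, shoulder 64 mm above the foot, neck 40 mm wide (51 over its catches) up to 90 mm.
- jar_mouth (a point): Centre of the top rim of the jar's neck, 90 mm above its foot.
- lid: Loose metal screw lid, 62 mm wide, 28 mm tall, 40 g, skirt wall 4 mm, origin at the centre of its underside (skirt edge), z up. Screwed on, its underside is 66 mm above the jar's foot (2 mm above the shoulder) and it hides the neck. Three inner lugs sit under catches on the neck: it can be lifted only after turning.
- seal (a joint): How far the lid has been turned on the jar, rad: 0 as found (tight), growing anticlockwise seen from above, after up to 0.1 rad of free play; it rubs with 0.2 N m all the way and does not rise by itself. The lugs are clear of the catches from 0.75 to 1.6 rad; the hard stop is at 1.6. It keeps its value when the lid is lifted off.
- dice_cup: Bystander: black plastic cup 76 mm wide, 90 mm tall, origin at the centre of its underside.
- bell: Bystander: steel desk bell 72 mm wide, 50 mm tall, origin at the centre of its underside.
- bowl: Bystander: white ceramic bowl with bottle caps, 120 mm wide, 45 mm tall, origin at the centre of its underside.
- draught: Bystander: single dark wooden draughts piece lying flat, 34 mm wide, 9 mm thick, origin at the centre of its underside.
- jar_bar (a point): Middle of the wooden carrying bar fixed through the jar: 200 mm long (along the jar's y), 24 mm wide, 14 mm thick, centred 27 mm above the jar's foot, sticking out on both sides. With the pegs in, the bar can turn anticlockwise only 0.03 to 0.2 rad before it meets them and the jar is braced.
Mind the look-alikes: they are no part of the job. What is shaped like the peg_a but green is not meant.

How it is judged:
On the way, in this order (a step that is already met when the one before it is completed fails the run):
1. one peg is fully home in a bore (((horizontal distance between peg_a and stand_hole1 below 0.006 m and z of peg_a in the frame of stand_hole1 below -0.013 m and angle between peg_a's own z axis and vertical below 0.2 rad) or (horizontal distance between peg_a and stand_hole2 below 0.006 m and z of peg_a in the frame of stand_hole2 below -0.013 m and angle between peg_a's own z axis and vertical below 0.2 rad) or (horizontal distance between peg_b and stand_hole1 below 0.006 m and z of peg_b in the frame of stand_hole1 below -0.013 m and angle between peg_b's own z axis and vertical below 0.2 rad) or (horizontal distance between peg_b and stand_hole2 below 0.006 m and z of peg_b in the frame of stand_hole2 below -0.013 m and angle between peg_b's own z axis and vertical below 0.2 rad)) and value of joint seal below 0.3 rad), for 0.2 s.
2. both pegs are home, one in each bore, the lid still tight ((((horizontal distance between peg_a and stand_hole1 below 0.006 m and z of peg_a in the frame of stand_hole1 below -0.013 m and angle between peg_a's own z axis and vertical below 0.2 rad) and (horizontal distance between peg_b and stand_hole2 below 0.006 m and z of peg_b in the frame of stand_hole2 below -0.013 m and angle between peg_b's own z axis and vertical below 0.2 rad)) or ((horizontal distance between peg_a and stand_hole2 below 0.006 m and z of peg_a in the frame of stand_hole2 below -0.013 m and angle between peg_a's own z axis and vertical below 0.2 rad) and (horizontal distance between peg_b and stand_hole1 below 0.006 m and z of peg_b in the frame of stand_hole1 below -0.013 m and angle between peg_b's own z axis and vertical below 0.2 rad))) and value of joint seal below 0.3 rad and z of lid in the frame of jar below 0.074 m), for 0.2 s.
3. the lid is turned until its lugs are clear, still down on the jar, the jar braced (value of joint seal above 0.7 rad and z of lid in the frame of jar below 0.074 m and (((horizontal distance between peg_a and stand_hole1 below 0.006 m and z of peg_a in the frame of stand_hole1 below -0.013 m and angle between peg_a's own z axis and vertical below 0.2 rad) and (horizontal distance between peg_b and stand_hole2 below 0.006 m and z of peg_b in the frame of stand_hole2 below -0.013 m and angle between peg_b's own z axis and vertical below 0.2 rad)) or ((horizontal distance between peg_a and stand_hole2 below 0.006 m and z of peg_a in the frame of stand_hole2 below -0.013 m and angle between peg_a's own z axis and vertical below 0.2 rad) and (horizontal distance between peg_b and stand_hole1 below 0.006 m and z of peg_b in the frame of stand_hole1 below -0.013 m and angle between peg_b's own z axis and vertical below 0.2 rad))) and horizontal distance between jar and stand below 0.005 m and z of jar in the frame of stand below 0.013 m and angle between jar's own z axis and vertical below 0.1 rad), for 0.1 s.
At the end, for the whole second after the job is handed in: Lid gripped (over 1 N), still, level (0.25 rad), its underside 3 to 60 mm above the jar's rim, within 20 mm of its axis, not touching the jar; seal at 0.7 to 1.55 rad; jar upright (0.1 rad) down in its well; a peg in each bore, 13 mm deep or more, 6 mm off centre at most ((((horizontal distance between peg_a and stand_hole1 below 0.006 m and z of peg_a in the frame of stand_hole1 below -0.013 m and angle between peg_a's own z axis and vertical below 0.2 rad) and (horizontal distance between peg_b and stand_hole2 below 0.006 m and z of peg_b in the frame of stand_hole2 below -0.013 m and angle between peg_b's own z axis and vertical below 0.2 rad)) or ((horizontal distance between peg_a and stand_hole2 below 0.006 m and z of peg_a in the frame of stand_hole2 below -0.013 m and angle between peg_a's own z axis and vertical below 0.2 rad) and (horizontal distance between peg_b and stand_hole1 below 0.006 m and z of peg_b in the frame of stand_hole1 below -0.013 m and angle between peg_b's own z axis and vertical below 0.2 rad))) and horizontal distance between jar and stand below 0.005 m and z of jar in the frame of stand below 0.013 m and angle between jar's own z axis and vertical below 0.1 rad and value of joint seal between 0.7 and 1.55 rad and z of lid in the frame of jar_mouth between 0.003 and 0.06 m and horizontal distance between lid and jar_mouth below 0.02 m and angle between lid's own z axis and vertical below 0.25 rad and contact force between lid and the fingers above 1 N and contact force between lid and jar below 0.1 N and linear speed of each of lid, jar below 0.03 m/s); the arm keeps its last pose, push and grip.
It fails at once if the jar is spun round in its stand (over 0.45 rad) (angle between the x axis of jar and the x axis of stand, either way round above 0.45 rad).
It fails at once if the lid is wrenched on to the hard stop (value of joint seal above 1.58 rad).
It fails at once if the jar is lifted out or tipped (z of jar in the frame of stand above 0.026 m or angle between jar's own z axis and vertical above 0.3 rad).
It fails at once if the lid is lifted before both pegs are home (not (((horizontal distance between peg_a and stand_hole1 below 0.006 m and z of peg_a in the frame of stand_hole1 below -0.013 m and angle between peg_a's own z axis and vertical below 0.2 rad) and (horizontal distance between peg_b and stand_hole2 below 0.006 m and z of peg_b in the frame of stand_hole2 below -0.013 m and angle between peg_b's own z axis and vertical below 0.2 rad)) or ((horizontal distance between peg_a and stand_hole2 below 0.006 m and z of peg_a in the frame of stand_hole2 below -0.013 m and angle between peg_a's own z axis and vertical below 0.2 rad) and (horizontal distance between peg_b and stand_hole1 below 0.006 m and z of peg_b in the frame of stand_hole1 below -0.013 m and angle between peg_b's own z axis and vertical below 0.2 rad))) and z of lid in the frame of jar above 0.086 m).
It fails at once if a bystander is disturbed (moved over 30 mm) (distance of any of dice_cup, bell, bowl, draught from where it was at the start of the episode above 0.03 m).
It also fails if it takes over 69 s, if anything falls off the work surface, if the arm or the gripper's body presses on something with over 40 N, if the wrist force passes 120 N, or if a joint passes its speed limit or range.

## Robot

A 6-joint arm with a two-finger parallel gripper is mounted at the origin on the work surface. World frame = base frame: x ahead of the robot, y to its left, z up, the work surface at z = 0. Lengths are in m, angles in rad, forces in N, time in s.
With the tool pointing down it reaches from about 0.35 to 0.875 m from the base axis. Payload 15.5 kg.
Tool frame: the origin (TCP) lies on the front face of the gripper's body, between the roots of the fingers; the fingertips stand 73 mm ahead of it and the grasp point (between the pads) lies 54 mm ahead of it; z points along the fingers, y is the line along which they close (so a half turn about z gives the same grasp; the last joint's range is limited). The gripper opens to 85 mm and grips with 20 to 120 N. Pads are 22 mm wide; open, the fingers measure 114 mm over their backs; the gripper's body (76 mm by 85 mm) begins 54 mm behind the grasp point. The pads swing forward as they close: fully open they stand 13 mm farther back than shut.
Start: joints at [-0.096, 0.494, 1.345, -0, 1.302, -0.096], TCP at [0.625, 0, 0.304] pointing down, gripper open.
Joint ranges: [-2.91, 2.91], [-0.82, 2.16], [0.22, 2.67], [-1.22, 4.37], [0.12, 2.79], [-3.08, 3.08]. Speed limits (rad/s): [1.89, 1.89, 2.57, 3.01, 3.01, 3.01].

## Interface

Orientations are given as a unit quaternion [w, x, y, z].
In Python, from cell import bot, fingers, inverse_kinematics, readout, capture, calibration, ticket, finder gives the robot as it stands. Calls block until the motion is done:
- bot.reach(position, orientation): joint-space move of the TCP to a pose.
- bot.servo_line(position, frame=None, max_speed=0.15): straight line of the TCP; frame=None keeps the orientation; max_speed is the mean speed in m/s.
- bot.move_joints(angles): joint-space move.
- fingers.release() and fingers.close(effort=None): open the fingers fully, or close them until they stop; effort is the grip in N (None keeps the last).
- bot.dwell(seconds).
- inverse_kinematics(position, orientation): joint angles nearest the present ones, or None.
- readout.read_state(): the state.
- capture(name): name is "scene" or "side" or "wrist"; returns (picture, depth): 480x640x3 uint8, blue, green, red; 480x640 float32, m along the optical axis (not along the pixel's ray), 0 where there is no reading.
- calibration(name): a dict with "fov_y" (degrees; the focal length in pixels is half the picture's height over the tangent of half this angle, whatever the lens; pixels are square), "cx", "cy" (the principal point, pixels), "eye" and "attitude" of the camera in the world. Camera axes: x right, y up, looking along -z (the intrinsics and any distortion apply to the point x, -y, -z); pixel columns grow to the right and rows downward; lengths in m; the calibration is good to about 2 mm. A picture is of the moment at which its call begins: read the wrist's pose just before it. calibration takes no time and is no camera call; for the wrist camera it gives the pose at the moment of the call.
A pose or a line that the arm cannot do raises bot.Unreachable and nothing moves.
- ticket.hand_in(): hands the job in; it is judged then, once.
Trained networks look in the newest picture that a camera, given by its name, has taken for a name from the list of things; names that differ only in an ending like _2 or _b are one class to them, and where a whole thing is asked for, a point or a joint stands for the part that bears it (a point fixed in the world has none). Each returns a list of dicts, best first, with "score" (0 to 1); they miss things now and then, are a little off and sometimes report something else, mostly with a low value. They report only what shows in the picture. A call takes as long as a camera call. They do not tell look-alikes from the thing itself.
- finder.spot_in(target, camera): "extent" ([centre column, centre row, width, height] in pixels, round what is visible of it).
- finder.mark_of(target, camera): "pixel" ([column, row] in pixels: a listed point, or the origin of a listed thing).
The state is a dict: "clock": time; "joint_positions": joint angles; "joint_velocities": joint speeds; "tau": joint torques, N m; "eef_pos": TCP position; "orientation": TCP orientation; "force": force on the tool from outside, world axes, zero at the start; "ft_torque": the same for the moment, N m; "width": opening from 0.0 (shut) to 1.0 (fully open); "finger_force": force on a finger pad.
Only numpy, scipy, OpenCV 4.12 (cv2) and the standard library are available. Lean on these libraries where they do the work, as an engineer would, in place of code of your own. Each camera call takes 0.05 s, during which the arm holds its last target. There are 200 camera calls.

## Working session

There is one attempt and no reset: what is moved stays moved. The work goes in short steps, each a Python script; the robot and the scene stay as the last script left them, time stands still between calls to the robot, and variables do not carry over. Pictures are saved under pics/ and viewed, at most 10 in all, crops included, and the job is handed in when it is done.

```bash
ls; mkdir -p pics
cat > h.py <<'E'
import numpy as np, cv2
from scipy.spatial.transform import Rotation as R
from cell import bot, fingers, inverse_kinematics, readout, capture, calibration, ticket, finder
def q2R(q): return R.from_quat([q[1],q[2],q[3],q[0]]).as_matrix()
def cam(name):
    c=calibration(name); a=np.array(c["attitude"])
    M=a if a.shape==(3,3) else q2R(a)
    f=240/np.tan(np.radians(c["fov_y"])/2)
    return c,M,f,np.array(c["eye"])
def ray(name,px,C=None):
    c,M,f,e=C or cam(name)
    d=M@np.array([(px[0]-c["cx"])/f,-(px[1]-c["cy"])/f,-1.0]); return e,d
def at_z(name,px,z,C=None):
    e,d=ray(name,px,C); return e+d*(z-e[2])/d[2]
def cloud(depth,C):
    c,M,f,e=C
    v,u=np.mgrid[0:480,0:640]
    P=np.stack([(u-c["cx"])/f,-(v-c["cy"])/f,-np.ones_like(u,float)],-1)*depth[...,None]
    return P@M.T+e
def proj(P,C):
    c,M,f,e=C; p=(np.asarray(P)-e)@M
    return np.array([c["cx"]-f*p[0]/p[2],c["cy"]+f*p[1]/p[2]])
def down(yaw): # tool z down; tool y axis along world direction yaw
    y=np.array([np.cos(yaw),np.sin(yaw),0]); z=np.array([0,0,-1.]); x=np.cross(y,z)
    q=R.from_matrix(np.stack([x,y,z],1)).as_quat(); return [q[3],q[0],q[1],q[2]]
E
python3 - <<'E'
from h import *
for n in ("scene","side"):
    p,d=capture(n); cv2.imwrite(f"pics/{n}0.png",p); np.save(f"pics/{n}0.npy",d)
    print(n,calibration(n))
    for t in ("stand","stand_hole1","peg_a","jar","jar_mouth","lid","jar_bar","dice_cup","bell","bowl","draught"):
        print(t,[(np.round(r["pixel"],1).tolist(),round(r["score"],2)) for r in finder.mark_of(t,n)][:5])
print(readout.read_state())
print(calibration("wrist"))
E
```

```text
pics
scene {'fov_y': 46.15167066494767, 'cx': 319.64077453274655, 'cy': 240.69101418503664, 'eye': array([1.10363361, 0.50049475, 0.97275361]), 'attitude': array([0.39858034, 0.1316263 , 0.30429861, 0.85510853])}
stand [([264.2, 256.6], 0.7), ([303.3, 236.9], 0.64), ([301.9, 260.6], 0.57)]
stand_hole1 [([340.6, 252.8], 0.72), ([265.6, 255.2], 0.59), ([298.4, 258.6], 0.27)]
peg_a [([428.2, 301.6], 0.79), ([388.3, 302.8], 0.79), ([251.5, 187.9], 0.71), ([342.7, 253.0], 0.3)]
jar [([299.4, 260.7], 0.81)]
jar_mouth []
lid [([303.9, 237.5], 0.79)]
jar_bar [([301.3, 253.0], 0.72)]
dice_cup [([398.7, 360.4], 0.61)]
bell [([202.3, 191.9], 0.58)]
bowl [([187.7, 254.2], 0.66)]
draught [([299.2, 257.8], 0.62), ([362.7, 212.6], 0.54), ([344.0, 250.6], 0.48)]
side {'fov_y': 44.158019758103904, 'cx': 323.42679653469577, 'cy': 249.53074203729062, 'eye': array([ 0.18035733, -0.62261914,  0.91496468]), 'attitude': array([ 0.89430665,  0.34352596, -0.0974512 , -0.26964567])}
stand [([329.0, 281.8], 0.7), ([280.7, 190.2], 0.29)]
stand_hole1 [([287.6, 264.1], 0.97), ([368.8, 282.8], 0.95)]
peg_a [([371.
[... 612 characters left out ...]
-04,  1.12322243e-05]), 'tau': array([-4.97472706e-05, -8.82032704e+01, -3.84266245e+01, -2.35702337e-04,
        9.46029832e-04,  1.00320221e-04]), 'eef_pos': array([ 6.24987146e-01, -1.79173807e-05,  3.03867669e-01]), 'orientation': array([ 1.47798780e-06,  7.07113078e-01,  7.07100483e-01, -2.77325869e-05]), 'force': array([-0.0693978 , -0.39234463,  0.37709405]), 'ft_torque': array([-0.01029136, -0.02118946, -0.02398731]), 'finger_force': 0.0, 'width': 0.9994873025988343}
{'fov_y': 60.258663352484106, 'cx': 325.2961278453734, 'cy': 237.4780186073246, 'eye': array([0.6259085 , 0.0687075 , 0.37340308]), 'attitude': array([ 9.90829641e-01, -1.35115553e-01,  5.58225631e-04, -3.13155568e-04])}
```

View pics/scene0.png

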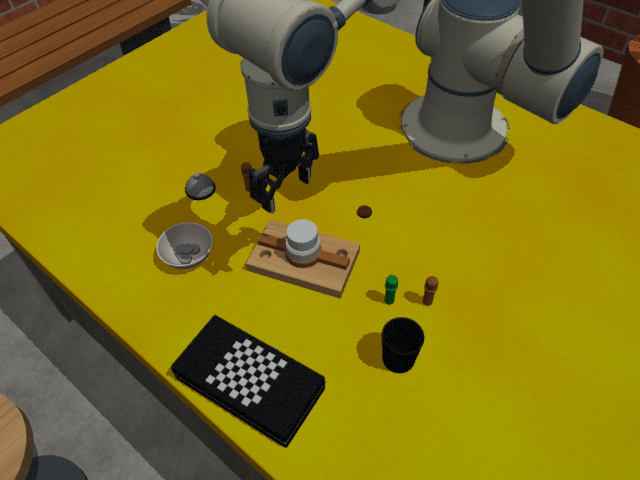

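View pics/side0.png

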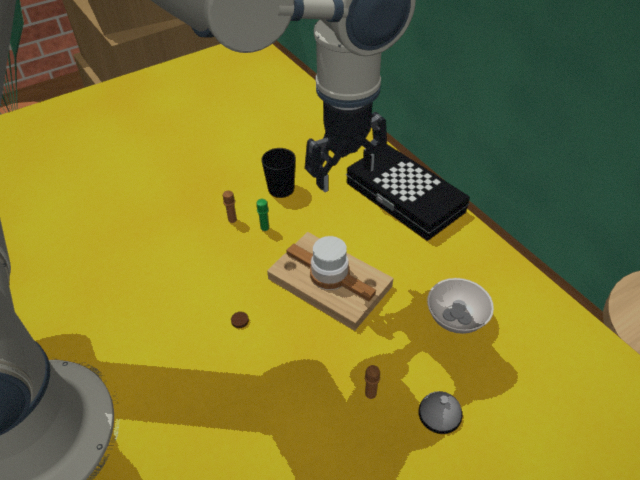

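Run:
```python
from h import *
S=cam("scene");D=cam("side")
for z in (0,):
    for n,C,pp in (("scene",S,[(428.2,301.6),(388.3,302.8),(251.5,187.9)]),("side",D,[(371,393.2),(265.9,228.5),(229.8,221.4)])):
        dep=np.load(f"pics/{n}0.npy");cl=cloud(dep,C)
        for p in pp:
            print(n,p,np.round(at_z(n,p,z,C),3), "depthpt",np.round(cl[int(p[1])-10,int(p[0])],3))
for p in [(287.6,264.1),(368.8,282.8)]: print("hole side",np.round(at_z("side",p,.026,D),4))
for z in (0,.04,.08):
  print("hole scene",z,np.round(at_z("scene",(340.6,252.8),.026+z,S),4),"lid side",np.round(at_z("side",(330.4,257.2),.074+z,D),4),"lid scene",np.round(at_z("scene",(303.9,237.5),.074+z,S),4))
print("bar",np.round(at_z("side",(331.8,271.5),.035,D),4),np.round(at_z("scene",(301.3,253),.035,S),4))
for n,C in (("scene",S),("side",D)):
    cl=cloud(np.load(f"pics/{n}0.npy"),C); z=cl[...,2]
    print(n,[np.round(np.percentile(z[z>-1],k),3) for k in (5,25,50,75,95)])
```

```text
scene (428.2, 301.6) [0.501 0.255 0.   ] depthpt [0.514 0.255 0.054]
scene (388.3, 302.8) [0.555 0.194 0.   ] depthpt [0.559 0.193 0.043]
scene (251.5, 187.9) [ 0.501 -0.249  0.   ] depthpt [ 0.693 -0.006  0.338]
side (371, 393.2) [ 0.509 -0.252  0.   ] depthpt [ 0.498 -0.262  0.059]
side (265.9, 228.5) [0.553 0.187 0.   ] depthpt [0.552 0.183 0.035]
side (229.8, 221.4) [ 0.498  0.249 -0.   ] depthpt [0.499 0.244 0.035]
hole side [0.5294 0.055  0.026 ]
hole side [ 0.6346 -0.0722  0.026 ]
hole scene 0 [0.5328 0.0517 0.026 ] lid side [ 0.5865 -0.0119  0.074 ] lid scene [ 0.5791 -0.0086  0.074 ]
hole scene 0.04 [0.557  0.0707 0.066 ] lid side [ 0.5672 -0.0409  0.114 ] lid scene [0.6024 0.0141 0.114 ]
hole scene 0.08 [0.5811 0.0897 0.106 ] lid side [ 0.5479 -0.07    0.154 ] lid scene [0.6258 0.0368 0.154 ]
bar [ 0.5872 -0.0156  0.035 ] [ 0.5912 -0.0072  0.035 ]
scene [np.float64(-0.751), np.float64(-0.003), np.float64(-0.0), np.float64(0.002), np.float64(0.428)]
side [np.float64(-0.507), np.float64(-0.004), np.float64(-0.001), np.float64(0.002), np.float64(0.422)]
```

The scene picture shows what could pass for a peg: brown pegs at (428,300) and (247,178, behind the gripper), a green one at (388,300), and bores at (270,252) and (343,252). The side picture has the brown pegs at (230,205) and (371,380) and the green one at (263,213). I choose the two brown ones. The stand yaw comes out at about 19°, with the bores 163 mm apart (162 expected). Next I look from above with the wrist camera.

Run:
```python
from h import *
yaw=np.radians(39.5)
for n,xy in (("stand",(.583,-.009)),("pa",(.5,.252))):
    bot.reach([*xy,.30],down(yaw)); C=cam("wrist"); p,d=capture("wrist")
    cv2.imwrite(f"pics/w_{n}.png",p); np.savez(f"pics/w_{n}.npz",d=d,M=C[1],e=C[3])
    cl=cloud(d,C)
    for t,z in (("stand_hole1",.026),("jar_bar",.042),("lid",.102)) if n=="stand" else (("peg_a",0),):
        for r in finder.mark_of(t,"wrist"): print(n,t,np.round(r["pixel"],1),round(r["score"],2),np.round(at_z("wrist",r["pixel"],z,C),4))
    # tops
    for lo,hi,lab in ((.09,.12,"lid"),) if n=="stand" else ((.066,.09,"head"),):
        m=((cl[...,2]>lo)&(cl[...,2]<hi)).astype(np.uint8)
        k,l,s,c=cv2.connectedComponentsWithStats(m)
        for i in range(1,k):
            if s[i,4]>60:
                P=cl[l==i]; print(lab,s[i],np.round(np.median(P,0),4),np.round(P.min(0),4),np.round(P.max(0),4),p[l==i].mean(0).round())
print(readout.read_state()["clock"],readout.read_state()["joint_positions"].round(2))
a=cv2.imread("pics/w_stand.png");b=cv2.imread("pics/w_pa.png")
cv2.imwrite("pics/both.png",cv2.resize(np.hstack([a,b]),(800,300)))
```

```text
stand stand_hole1 [113.2 336.5] 0.6 [ 0.51   -0.2272  0.026 ]
stand stand_hole1 [323.9 106.9] 0.56 [0.5325 0.0529 0.026 ]
stand stand_hole1 [327.2 296.9] 0.56 [ 0.6379 -0.0713  0.026 ]
stand lid [325.5 218.7] 0.66 [ 0.58   -0.0031  0.102 ]
lid [ 281  181   92   92 6675] [ 0.5841 -0.007   0.1014] [ 0.5541 -0.0397  0.0902] [0.6162 0.0227 0.1045] [169. 171. 168.]
pa peg_a [324.1 277. ] 0.95 [0.5472 0.1942 0.    ]
pa peg_a [328.7 199.9] 0.6 [0.5033 0.2543 0.    ]
head [316 203  32  33 849] [0.504  0.2554 0.0787] [0.4933 0.2426 0.0661] [0.5166 0.2659 0.0814] [ 30.  72. 116.]
head [ 444  257  108   92 2979] [0.6516 0.2952 0.0822] [0.6067 0.2509 0.066 ] [0.6834 0.3194 0.09  ] [10. 12. 12.]
head [313 297  30  34 783] [0.5496 0.1956 0.0785] [0.5396 0.1822 0.0661] [0.5624 0.205  0.081 ] [29. 93.  8.]
3.3083 [ 0.36  0.41  1.51 -0.    1.22 -0.33]
```

View pics/both.png

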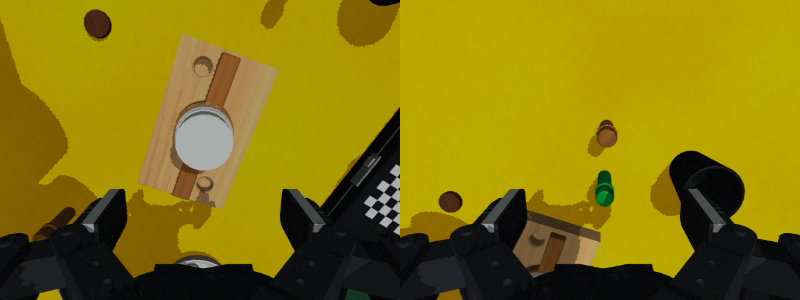

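The left half (wrist view of the stand) shows the bores at full-size pixels (325,106) and (328,294). The right half shows the brown peg at (331,215), with the green look-alike at (329,300). The brown peg is at about (0.5045, 0.2545), so I grasp its head above the collar.

```bash
cat >> h.py <<'E'
YAW=np.radians(39.5)
def st():
    s=readout.read_state(); return np.array(s["eef_pos"]),np.array(s["force"]),s["width"],s["finger_force"],s["clock"]
def grab(xy):
    bot.reach([*xy,.25],down(YAW)); bot.servo_line([*xy,.134],max_speed=.12)
    fingers.close(40); print("grab",st())
    bot.servo_line([*xy,.25],max_speed=.15); print("up",st())
def view(name):
    C=cam("wrist"); p,d=capture("wrist"); cv2.imwrite(f"pics/{name}.png",p); np.savez(f"pics/{name}.npz",d=d,M=C[1],e=C[3]); return C,p,d
E
python3 - <<'E'
from h import *
grab((.5045,.2545))
h=(.5325,.0529)
bot.reach([*h,.26],down(YAW)); bot.servo_line([*h,.134+.026+.008],max_speed=.1)
print(st()); C,p,d=view("hold1")
# peg in tool-frame cloud
cl=cloud(d,C); m=(cl[...,2]>.035)&(cl[...,2]<.12)&(np.hypot(cl[...,0]-h[0],cl[...,1]-h[1])<.022)
P=cl[m]; print(len(P)); 
for a in np.arange(.035,.12,.01):
    q=P[(P[:,2]>=a)&(P[:,2]<a+.01)]
    if len(q)>5: print(round(a,3),len(q),q.min(0).round(4),q.max(0).round(4))
for r in finder.mark_of("stand_hole1","wrist"): print(np.round(r["pixel"],1),round(r["score"],2),np.round(at_z("wrist",r["pixel"],.026,C),4))
E
```

```text
grab (array([0.50456561, 0.2545132 , 0.13422738]), array([-1.70979013, -0.36761782,  5.76209702]), 0.26754997515029744, 38.92944931983948, 5.3333)
up (array([0.50411895, 0.25434075, 0.2492012 ]), array([ 0.32702732,  0.79145607, -0.55892227]), 0.2659353418259941, 39.15614426136017, 6.2583)
(array([0.53277761, 0.05297575, 0.16850934]), array([ 0.13954433, -0.94467152,  0.11981246]), 0.2650865528532482, 39.160138964653015, 8.1583)
8106
0.035 589 [0.5237 0.0484 0.035 ] [0.5543 0.072  0.045 ]
0.045 245 [0.5238 0.0487 0.045 ] [0.5395 0.0628 0.0549]
0.055 278 [0.5238 0.0483 0.055 ] [0.5396 0.0629 0.0649]
0.065 320 [0.524  0.049  0.0651] [0.5397 0.0629 0.075 ]
0.075 150 [0.524  0.0516 0.075 ] [0.537  0.0629 0.082 ]
0.085 626 [0.5213 0.0479 0.0874] [0.5418 0.0658 0.0932]
0.095 875 [0.512  0.0382 0.095 ] [0.5494 0.0736 0.105 ]
0.105 4457 [0.5119 0.0383 0.105 ] [0.5496 0.0737 0.115 ]
0.115 566 [0.5118 0.0385 0.115 ] [0.5494 0.0736 0.12  ]
[321.4 251.2] 0.83 [0.5312 0.0535 0.026 ]
```

View pics/hold1.png

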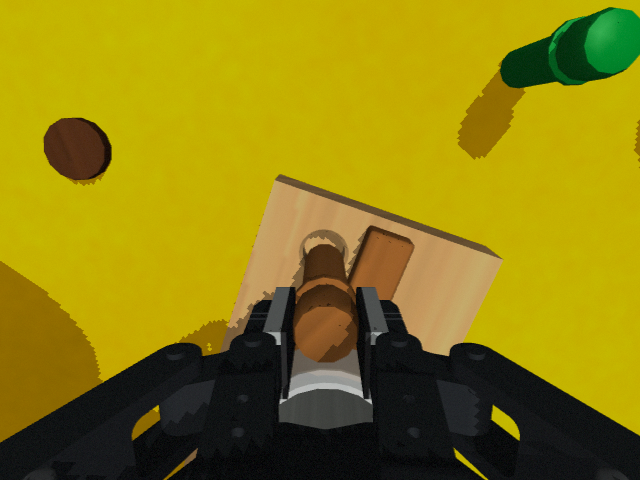

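The picture shows the peg held upright with its head at (327,325). Its shank reaches down to the bore mouth at (323,248), beside the bar at (383,265). I fit circles to shank and bore to get the relative offset.

```bash
cat >> h.py <<'E'
from scipy.optimize import least_squares
def circ(P,r,c0,loss="soft_l1"):
    return least_squares(lambda c:np.hypot(P[:,0]-c[0],P[:,1]-c[1])-r,c0,loss=loss,f_scale=.0005)
def offsets(d,C,h):
    cl=cloud(d,C)
    rr=np.hypot(cl[...,0]-h[0],cl[...,1]-h[1])
    P=cl[(cl[...,2]>.042)&(cl[...,2]<.075)&(rr<.016)]
    s=circ(P,.010,h)
    z=cl[...,2]; top=(abs(z-.026)<.004)&(rr<.03)
    # stand-top points nearest the bore: robust inner boundary via below-top bore wall points
    W=cl[(z<.021)&(z>.004)&(rr<.018)]
    # bore wall points (radius 11.5)
    w=circ(W,.0115,h)
    print("peg",s.x.round(4),len(P),"rms",np.sqrt(np.mean(s.fun**2)).round(5),"bore",w.x.round(4),len(W),np.sqrt(np.mean(w.fun**2)).round(5),"zW",np.percentile(W[:,2],[5,50,95]).round(4),"top",np.median(z[top]).round(4))
    T=cl[top]; return s.x,w.x,T,W
E
python3 - <<'E'
from h import *
f=np.load("pics/hold1.npz"); C=cam("wrist"); 
s,w,T,W=offsets(f["d"],C,np.array([.5325,.0529]))
# rim: angle-binned nearest top points
for c in (s,w):
    a=np.arctan2(T[:,1]-c[1],T[:,0]-c[0]);r=np.hypot(T[:,0]-c[0],T[:,1]-c[1])
    print([(int(np.degrees(b)),(r[(a>=b)&(a<b+.4)].min()*1e3).round(1) if ((a>=b)&(a<b+.4)).any() else None) for b in np.arange(-3.1,3.1,.4)])
E
```

```text
peg [0.5342 0.0525] 906 rms 0.0002 bore [0.5376 0.0475] 508 0.00171 zW [0.0065 0.0076 0.015 ] top 0.0256
[(-177, np.float64(12.5)), (-154, np.float64(11.8)), (-131, np.float64(11.4)), (-108, np.float64(13.8)), (-85, None), (-63, None), (-40, None), (-17, np.float64(13.7)), (5, np.float64(10.8)), (28, np.float64(10.6)), (51, np.float64(11.4)), (74, np.float64(11.8)), (97, np.float64(12.5)), (120, np.float64(12.8)), (143, np.float64(12.8)), (166, np.float64(12.9))]
[(-177, np.float64(11.1)), (-154, np.float64(10.6)), (-131, np.float64(11.5)), (-108, np.float64(13.9)), (-85, None), (-63, None), (-40, None), (-17, None), (5, np.float64(12.5)), (28, np.float64(11.2)), (51, np.float64(11.5)), (74, np.float64(14.7)), (97, np.float64(17.3)), (120, np.float64(18.6)), (143, np.float64(16.8)), (166, np.float64(15.2))]
```

```bash
cat >> h.py <<'E'
def insert(xy,z0=.168,z1=.1435):
    z=z0
    while z>z1:
        z=max(z-.004,z1); bot.servo_line([*xy,z],max_speed=.04); p,f,*_=st()
        if f[2]>12: print("contact",p.round(4),f.round(1)); return False
    print("in",p.round(4),f.round(1)); return True
E
python3 - <<'E'
from h import *
print(insert((.5319,.0535)), st())
E
```

```text
in [0.5319 0.0535 0.1435] [-0.7  0.4 -1.4]
True (array([0.53192832, 0.05350233, 0.14352603]), array([-0.68205602,  0.35713396, -1.44916135]), 0.2619968166122475, 39.16036605834961, 10.0083)
```

Run:
```python
from h import *
fingers.release(); bot.servo_line([.5319,.0535,.26],max_speed=.2)
C,p,d=view("peg1in"); cl=cloud(d,C); rr=np.hypot(cl[...,0]-.5328,cl[...,1]-.053)
P=cl[(rr<.02)&(cl[...,2]>.05)]; print("head top",np.percentile(P[:,2],[50,95]).round(4),(P.min(0)/2+P.max(0)/2).round(4))
bot.reach([.505,-.251,.29],down(YAW)); C,p,d=view("pb"); cl=cloud(d,C)
m=((cl[...,2]>.066)&(cl[...,2]<.09)).astype(np.uint8); k,l,s,c=cv2.connectedComponentsWithStats(m)
for i in range(1,k):
    if s[i,4]>60: P=cl[l==i]; print(s[i],np.median(P,0).round(4),(P.min(0)/2+P.max(0)/2).round(4),p[l==i].mean(0).round())
print(st()[4])
```

```text
head top [0.2666 0.2729] [0.5287 0.057  0.1687]
[ 605    0   35   70 1757] [ 0.5701 -0.0361  0.0746] [ 0.5776 -0.0329  0.078 ] [102. 106. 104.]
[310 207  34  35 904] [ 0.5066 -0.2485  0.0788] [ 0.5076 -0.2499  0.0739] [ 31.  75. 120.]
12.65
```

Run:
```python
from h import *
f=np.load("pics/peg1in.npz")
import h as H
C=list(cam("wrist")); C[1]=f["M"]; C[3]=f["e"]; cl=cloud(f["d"],C); rr=np.hypot(cl[...,0]-.5328,cl[...,1]-.053)
P=cl[(rr<.02)&(cl[...,2]>.05)&(cl[...,2]<.12)]; print("peg1 top",np.percentile(P[:,2],[50,95]).round(4),(P.min(0)/2+P.max(0)/2).round(4))
grab((.507,-.2495))
h=(.637,-.0710)
bot.reach([*h,.26],down(YAW)); bot.servo_line([*h,.168],max_speed=.1)
print(st()); C,p,d=view("hold2")
s,w,T,W=offsets(d,C,np.array(h))
c=s
a=np.arctan2(T[:,1]-c[1],T[:,0]-c[0]);r=np.hypot(T[:,0]-c[0],T[:,1]-c[1])
print([(int(np.degrees(b+.2)),(r[(a>=b)&(a<b+.4)].min()*1e3).round(1) if ((a>=b)&(a<b+.4)).any() else None) for b in np.arange(-3.1,3.1,.4)])
```

```text
peg1 top [0.0865 0.0882] [0.5324 0.0536 0.0761]
grab (array([ 0.50712316, -0.24963899,  0.13425544]), array([-1.99237669, -0.07713763,  5.54730107]), 0.2620017241538125, 38.98394286632538, 14.6417)
up (array([ 0.50663246, -0.2492624 ,  0.24918358]), array([ 0.12071422,  0.52882366, -0.44266264]), 0.26056784096939334, 39.14807438850403, 15.5667)
(array([ 0.63733435, -0.07110318,  0.16866122]), array([ 1.19141511,  0.18278205, -0.27525948]), 0.25911644720540183, 39.162853360176086, 17.5167)
peg [ 0.6388 -0.0716] 893 rms 0.00021 bore [ 0.6423 -0.0762] 537 0.00181 zW [0.0065 0.0075 0.015 ] top 0.0254
[(-166, np.float64(12.0)), (-143, np.float64(11.2)), (-120, np.float64(10.8)), (-97, np.float64(13.5)), (-74, None), (-51, None), (-28, None), (-5, np.float64(14.1)), (17, np.float64(10.9)), (40, np.float64(11.2)), (63, np.float64(11.9)), (85, np.float64(12.4)), (108, np.float64(13.0)), (131, np.float64(13.1)), (154, np.float64(13.1)), (177, np.float64(12.9))]
```

View pics/hold2.png

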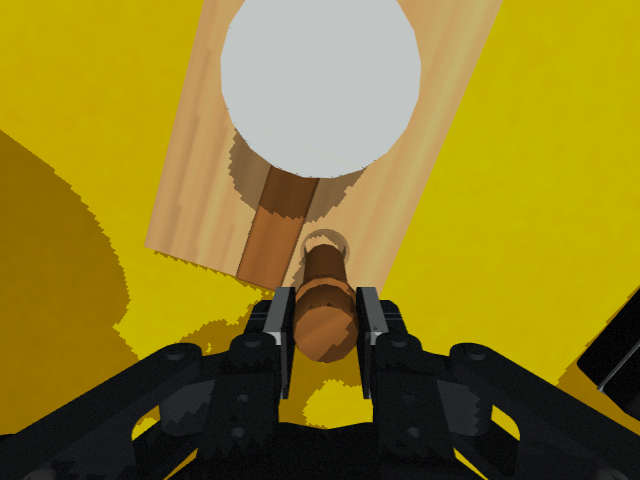

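Peg 1 is home: its top is at 88 mm, as it should be. In the picture peg 2 (head at 327,325) sits over its bore (325,248), with the same small offset as before.

Run:
```python
from h import *
ok=insert((.6364,-.0706)); print(ok)
if ok:
    fingers.release(); bot.servo_line([.6364,-.0706,.27],max_speed=.2)
    bot.reach([.5842,-.0086,.32],down(YAW)); C,p,d=view("after"); cl=cloud(d,C); z=cl[...,2]
    for h in ((.5328,.053),(.6373,-.0711)):
        rr=np.hypot(cl[...,0]-h[0],cl[...,1]-h[1]); P=cl[(rr<.022)&(z>.06)&(z<.12)]; print("peg",np.percentile(P[:,2],[50,95]).round(4),(P.min(0)/2+P.max(0)/2).round(4))
    rr=np.hypot(cl[...,0]-.584,cl[...,1]+.008); P=cl[(rr<.05)&(z>.097)&(z<.11)]; print("lid",P.mean(0).round(4),P.min(0).round(4),P.max(0).round(4))
print(st())
s=readout.read_state()["joint_positions"]
for dy in (0,-.4,-.8,-1.2,-1.57,-2.0): 
    for z in (.14,): print(dy,None if (q:=inverse_kinematics([.5842,-.0086,z],down(YAW+dy))) is None else np.round(q,2))
```

```text
in [ 0.6364 -0.0706  0.1436] [-0.2  1.7 -0.4]
True
peg [0.0868 0.0884] [0.5326 0.0527 0.0767]
peg [0.0859 0.0881] [ 0.6365 -0.0698  0.0754]
lid [ 0.5846 -0.0076  0.1014] [ 0.554  -0.0398  0.0972] [0.6162 0.0226 0.104 ]
(array([ 0.58399671, -0.0085215 ,  0.31907783]), array([ 0.38049138, -0.66296469,  0.67791489]), 0.9998093744751286, 0.0, 21.25)
0 [-0.12  0.64  1.61 -0.    0.89 -0.81]
-0.4 [-0.12  0.64  1.61 -0.    0.89 -0.41]
-0.8 [-0.12  0.64  1.61 -0.    0.89 -0.01]
-1.2 [-0.12  0.64  1.61 -0.    0.89  0.39]
-1.57 [-0.12  0.64  1.61 -0.    0.89  0.76]
-2.0 [-0.12  0.64  1.61 -0.    0.89  1.19]
```

View pics/after.png

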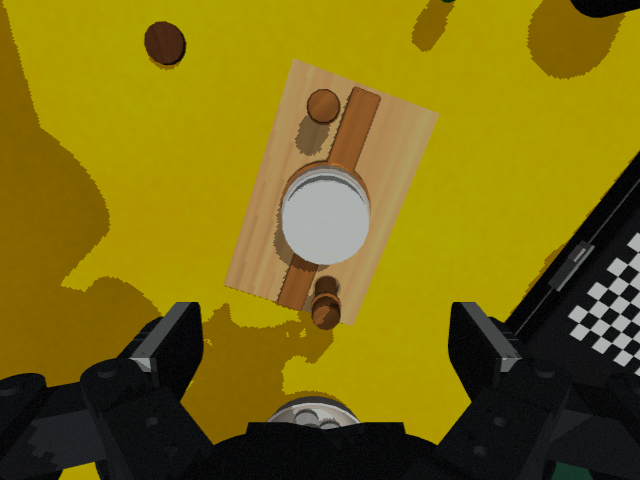

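Both pegs stand home, with heads at (323,106) and (326,312) and tops at 88 mm. The lid is at (325,222). Next I grip the lid and turn it in steps.

Run:
```python
from h import *
c=(.5844,-.0082); y0=YAW-1.2
bot.reach([*c,.22],down(y0)); bot.servo_line([*c,.151],max_speed=.1); print(st())
fingers.close(60); print(st())
s=readout.read_state(); j=np.array(s["joint_positions"]); j0=j.copy()
for k in range(6):
    t=j0.copy(); t[5]-=.2*(k+1); bot.move_joints(t); s=readout.read_state()
    print(k,round(s["joint_positions"][5]-j0[5],3),np.round(s["force"],1),np.round(s["ft_torque"],2),round(s["width"],3),round(s["finger_force"],1))
C,p,d=view("turned"); print(s["clock"])
```

```text
(array([ 0.58469531, -0.00821241,  0.15149563]), array([-0.28436989, -0.73415776,  0.29464829]), 0.9990976051587805, 0.0, 23.2417)
(array([ 0.58473529, -0.00823573,  0.15207571]), array([-3.07412472,  1.05070745, 10.64092929]), 0.7097297370854694, 62.76974813081324, 23.6167)
0 -0.196 [-0.2 -0.2  0. ] [0.01 0.03 0.  ] 0.709 65.9
1 -0.393 [-2.  -0.2  0.9] [ 0.08  0.09 -0.03] 0.709 66.1
2 -0.592 [-1.7  0.7  3.4] [ 0.09  0.3  -0.03] 0.708 66.3
3 -0.792 [-3.4  1.4  4.4] [ 0.09  0.38 -0.03] 0.703 66.4
4 -0.993 [-3.1 -0.3  4.8] [0.08 0.46 0.  ] 0.707 66.5
5 -1.193 [-3.7 -1.4  5.8] [-0.02  0.59  0.05] 0.703 66.6
25.5167
```

View pics/turned.png

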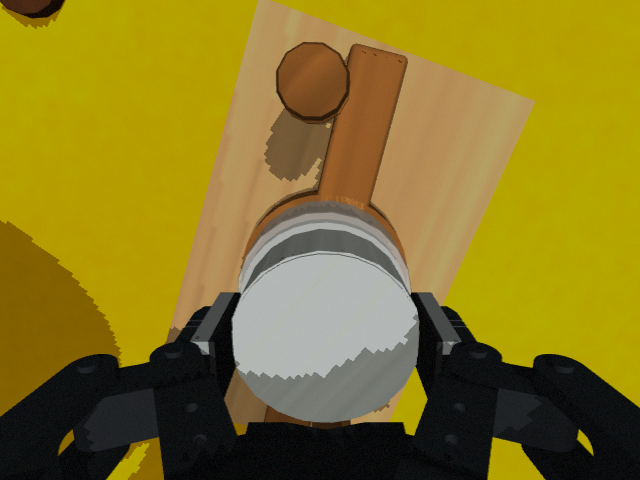

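The picture shows the bar (370,120) now turned against peg 1 (313,80), so the jar is braced, and the lid held at (325,335). I lift a little and check the force for the jar's weight, in case the lugs are still caught.

Run:
```python
from h import *
p0=st()[0]; print(p0.round(4))
for dz in (.003,.006,.009,.012):
    bot.servo_line([p0[0],p0[1],p0[2]+dz],max_speed=.03); bot.dwell(.15); p,f,w,g,t=st(); print(dz,p[2].round(4),f.round(1),round(g,1),round(t,1))
    if f[2]<-4: print("caught"); break
C,p,d=view("lift1"); cl=cloud(d,C)
```

```text
[ 0.5846 -0.0083  0.1522]
0.003 0.1551 [-0.5 -0.5  1. ] 66.0 26.0
0.006 0.1582 [-0.2 -0.5  0.7] 65.9 26.4
0.009 0.1612 [-0.3  0.  -0.1] 65.9 26.8
0.012 0.1641 [ 0.3  0.5 -0.3] 65.9 27.2
```

View pics/lift1.png

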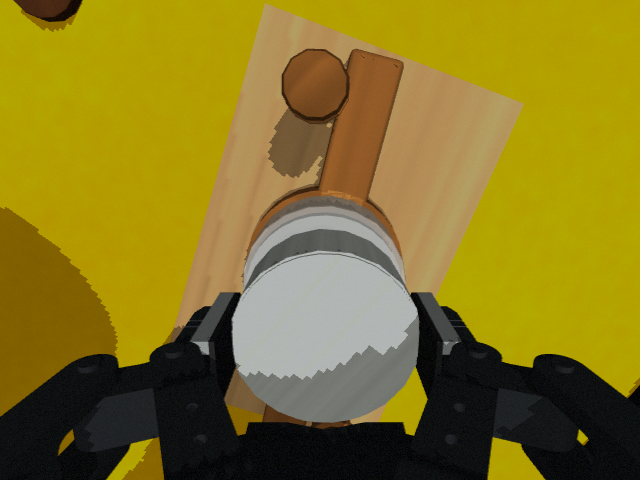

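The lid is free: the force is only its own weight, the jar has shrunk in view, and the lid moved with the gripper at (325,335). I raise it to about 16 mm above the rim.

Run:
```python
from h import *
p=st()[0]; bot.servo_line([p[0],p[1],.1922],max_speed=.05); bot.dwell(.4); print(st())
C,im,d=view("end"); cl=cloud(d,C); z=cl[...,2]
rr=np.hypot(cl[...,0]-.5328,cl[...,1]-.053); P=cl[(rr<.022)&(z>.06)&(z<.11)]; print("peg1",np.percentile(P[:,2],95).round(4))
rr=np.hypot(cl[...,0]-.584,cl[...,1]+.008); P=cl[(rr<.028)&(z>.125)&(z<.16)]; print("lid top",np.percentile(P[:,2],[5,50,95]).round(4))
p2,d2=capture("scene"); q,_=capture("side"); cv2.imwrite("pics/final.png",np.hstack([p2[150:400,150:550],q[150:400,150:550]]))
```

```text
(array([ 0.58452892, -0.00827944,  0.19204058]), array([ 0.31270293, -0.52549985, -0.57058952]), 0.705235009701752, 65.9205483365804, 28.325)
peg1 0.0883
lid top [0.1405 0.1414 0.1423]
```

View pics/final.png

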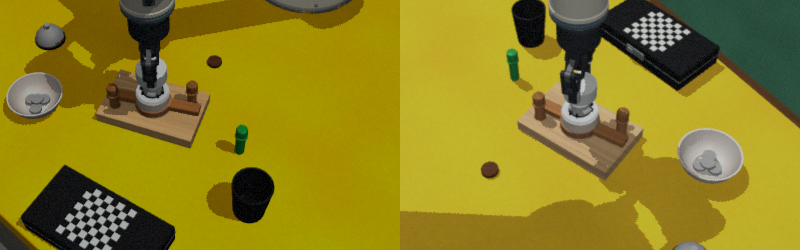

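The picture shows the lid held level above the open jar neck at (153,80) left and (580,95) right. Both pegs are in their bores and the bystanders are untouched.

```bash
python3 -c "
from cell import ticket; print(ticket.hand_in())"
```

```text
the job is handed in; nothing more can be done
None
```

The job is handed in (no verdict was returned): both pegs are home in their bores, the lid was turned about 1.1 rad (estimated; the seal isn't read directly) and lifted free, and it is held level about 15 mm above the jar's rim.

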